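Tip the roasted nuts through the funnel into the jar

ROBOT

A 6-joint arm with a two-finger parallel gripper is mounted at the origin on a cart in front of the work surface, level with it; the furniture and walls round the work are solid. World frame = base frame: x ahead of the robot, y to its left, z up, the work surface at z = 0. Lengths are in m, angles in rad, forces in N, time in s.
With the tool pointing down it reaches from about 0.25 to 0.775 m from the base axis. Payload 4 kg.
Tool frame: the origin (TCP) lies at the very end of the fingers, on their centre line; the grasp point (between the pads) lies 19 mm behind it (robot.tcp_to_grasp is the distance from the TCP to the grasp point, in m); z points along the fingers, y is the line along which they close (so a half turn about z gives the same grasp; the last joint's range is limited). The gripper opens to 94 mm and grips with 3 to 60 N. Pads are 16 mm wide; open, the fingers measure 119 mm over their backs; the gripper's body (75 mm by 177 mm) begins 78 mm behind the grasp point.
Start: joints at [-1.277, 0.087, 1.371, -0, 1.684, -0.103], TCP at [0.213, -0.507, 0.206] pointing down, gripper open.
Joint ranges: [-3.1, 3.1], [-0.76, 2.03], [0.27, 2.55], [-1.08, 4.22], [0.17, 2.65], [-2.57, 2.57]. Speed limits (rad/s): [2.79, 2.79, 3.14, 3.14, 3.14, 3.14].

INTERFACE

Orientations are given as [roll, pitch, yaw] about the fixed x, y, z axes, in that order (R = Rz(yaw) Ry(pitch) Rx(roll)).
In Python, from bench import robot gives the robot as it stands.
- The arm moves only by the tool nudge_tcp, called after "Emit:" in YAML: its name, and indented under it one key for each argument. Schema: {"type":"object","properties":{"steps":{"type":"array","items":{"type":"array","items":{"type":"number"},"minItems":5,"maxItems":5},"minItems":1,"maxItems":20},"only":{"type":"string"},"quiet":{"type":"boolean"},"lines":{"type":"string"}},"required":["steps"],"additionalProperties":false}. steps is a list of rows, 1 to 20 of them, each of 5 numbers: the finger opening in m, then dx, dy, dz in mm, then a turn about the tool's z in units of 0.05 rad; each row shifts and turns the commanded pose from where the row before left it, along the tool's axes as they then stand; what a row does not reach is not made up. A row lasts 1/12 s, in which the tool goes at most 0.0417 m and 0.125 rad, less where a joint would pass 70% of its speed; a pose out of reach is approached as far as the arm can. The fingers move at their own pace and stop on an object; the grip force is fixed at half the most. Time passes only in rows, so rows that do not move let the fingers close. The tool returns the time, the measured TCP pose, the force, the opening and the grip force at its end. only (a regular expression) keeps the lines of the reply that match it, lines (a string "A,B") keeps lines A to B, and quiet returns only ok. Input that does not fit is refused with a message, and nothing moves.
- robot.get_obs(): the state, without advancing time (a new reading comes with each control period).
- robot.snapshot(name): name is "side" or "top"; returns a dict with "color" (420x560x3 uint8, blue, green, red), "fx", "fy", "cx", "cy" (pixels), "extrinsics" (4x4, takes a point from world to camera coordinates). Camera axes: x right, y down, z forward; pixel columns grow to the right and rows downward; lengths in m; the calibration is good to about 2 mm. A picture is of the moment at which its call begins. There is no depth.
- robot.close_job(): hands the job in; it is judged then, once.
The state is a dict: "time": time; "joint_positions": joint angles; "qvel": joint speeds; "joint_torque": joint torques, N m; "tool_pos": TCP position; "ee_rot": TCP orientation; "wrist_force": force on the tool from outside, world axes, zero at the start; "wrist_torque": the same for the moment, N m; "width": finger opening in m; "finger_force": force on a finger pad.
Only numpy, scipy, OpenCV 4.12 (cv2) and the standard library are available. Lean on these libraries where they do the work, as an engineer would, in place of code of your own. Each camera call takes 0.05 s, during which the arm holds its last target. There are 200 camera calls.

TASK

Jar up the roasted hazelnuts: stand the glass jar in front of the roaster, slip the funnel right down over the jar's neck, and tip the roaster's pan, which has a side lever for this, so that all seven nuts run through the funnel into the jar. Then let the pan come back level, and leave the jar standing upright with the funnel on it. Do not handle the nuts with the fingers, and leave the pepper grinder, salt jar and tin where they are.

Things in the scene. Friction and masses are not known exactly. Their poses are not given: they have to be found in the camera images.
- roaster: Small white table-top nut roaster, a box 95 x 96 mm, 158 mm high, fixed to the worktop. Origin under its middle; its own -x is the front, to which the pan pours; its own -y (towards the robot) is the side with lever and dial. To catch all nuts, a funnel's centre stands about 88 mm ahead of the pivot, in line with the pan; its rim then passes 4 mm clear of the level spout as it is lowered.
- pivot (a point): Centre of the pan's pivot line, which runs along the roaster's own y, at its front top edge: 50 mm ahead of its origin, 175 mm above the worktop. The roaster's front face is 5 mm behind the pivot; only the pan's spout reaches more than 10 mm ahead of it.
- pan (a joint): Tilt of the open steel pan, rad: 0 level (stop), grows as it tips forward, stop at 1.85. Behind the pivot it is 80 long, 69 wide (64 inside), 46 mm deep; ahead an open spout 58 mm long, as wide, rises at 62 deg when level. A spring and its weight bring it back level when let go; turning it takes 3 to 5 N at the knob. Nuts leave from about 1.2 rad; it is empty by about 1.5 rad.
- spout_tip (a point): Middle of the spout's lip. Pan level: 27 mm ahead of the pivot and 51 mm above it. Tipping, it swings out to 58 mm ahead at pivot height; fully tipped it is 42 mm ahead and 40 mm below the pivot, 135 mm above the worktop, the spout sloping down at 44 deg. Nuts land 10 to 50 mm farther ahead.
- lever_knob (a point): Centre of the black ball knob, 26 mm thick, on the tipping lever: a rod 8 mm thick, 105 mm long from the pivot line, 76 mm from the pan's middle towards the roaster's own -y. Pan level: it leans 53 deg back, the knob 84 mm behind the pivot line and 63 mm above it; fully tipped, 53 deg forward. Hook it from behind and draw it forward along its arc; it need not be gripped.
- jar: Empty clear glass jar, loose, 0.2 to 0.4 kg, 70 mm thick to 54 mm height, then a shoulder to a straight plain neck 55 mm thick from 63 to 84 mm height; mouth 49 mm wide, floor 5 mm thick. Origin at the centre of its underside, z up.
- jar_rim (a point): Centre of the jar's mouth at the top of its neck, 84 mm above the jar's origin.
- jar_middle (a point): Point on the jar's axis 32 mm above its underside, the middle of the room inside.
- funnel: White collar funnel, loose, 90 g, 62 mm high, upright on its collar: rim 113 mm across, throat 46 mm. The collar, 60 mm wide inside, 18 mm deep, slips over the jar's neck until its ledge rests on the jar's rim; the origin is then 66 mm above the jar's and the rim 128 mm above the worktop. Origin: centre of the collar's lower edge, z up; handle along its own -x.
- funnel_seat (a point): Centre of the ledge inside the collar, 18 mm above the funnel's origin; it meets jar_rim when the funnel is seated.
- funnel_handle (a point): Middle of the funnel's upright tab handle: 10 mm thick (across the funnel's own y), 26 mm high (35 to 61 mm above the funnel's origin), from 53 to 85 mm out from the funnel's axis.
- nut0: Roasted hazelnut in its brown shell, a smooth 20 mm ball of 10 g, at first in the pan. Origin at its centre.
- nut1: Roasted hazelnut in its brown shell, a smooth 20 mm ball of 10 g, at first in the pan. Origin at its centre.
- nut2: Roasted hazelnut in its brown shell, a smooth 20 mm ball of 10 g, at first in the pan. Origin at its centre.
- nut3: Roasted hazelnut in its brown shell, a smooth 20 mm ball of 10 g, at first in the pan. Origin at its centre.
- nut4: Roasted hazelnut in its brown shell, a smooth 20 mm ball of 10 g, at first in the pan. Origin at its centre.
- nut5: Roasted hazelnut in its brown shell, a smooth 20 mm ball of 10 g, at first in the pan. Origin at its centre.
- nut6: Roasted hazelnut in its brown shell, a smooth 20 mm ball of 10 g, at first in the pan. Origin at its centre.
- pepper_grinder: Wooden pepper grinder, 58 mm thick, 140 mm high, a bystander about 118 mm to the far side (roaster's own +y) of the spot in front of the spout. Origin under its middle.
- salt_jar: Glass salt jar with a white cap, closed, 43 mm thick, 100 mm high, a bystander. Origin under its middle.
- tin: Food tin, 76 mm thick, 58 mm high, a bystander. Origin under its middle.

How it is judged:
On the way, in this order (a step that is already met when the one before it is completed fails the run):
1. the funnel sits fully down over the neck of the upright jar (distance between funnel_seat and jar_rim below 0.006 m and angle between funnel's own z axis and vertical below 0.12 rad and angle between jar's own z axis and vertical below 0.1 rad and height (world z) of jar below 0.008 m), for 0.2 s.
2. the pan is tipped well over while the funnel stays seated on the standing jar (all of step 1 and value of joint pan above 1.1 rad), for 0.1 s.
At the end, for the whole second after the job is handed in: All seven nuts are inside the jar (within 42 mm of its middle point), the funnel is seated on its neck (ledge within 6 mm of the rim, tilt under 0.12 rad), the jar stands upright and at rest on the worktop (tilt under 0.1 rad, within 8 mm), and the pan is level (under 0.1 rad) (all of step 1 and distance between each of nut0, nut1, nut2, nut3, nut4, nut5, nut6 and jar_middle below 0.042 m and value of joint pan below 0.1 rad and linear speed of jar below 0.02 m/s); the robot touches nothing.
It fails at once if the fingers press on a nut (over 0.5 N) (contact force between the fingers and nut0 above 0.5 N or contact force between the fingers and nut1 above 0.5 N or contact force between the fingers and nut2 above 0.5 N or contact force between the fingers and nut3 above 0.5 N or contact force between the fingers and nut4 above 0.5 N or contact force between the fingers and nut5 above 0.5 N or contact force between the fingers and nut6 above 0.5 N).
It fails at once if the pepper grinder is shifted by more than 30 mm (distance of pepper_grinder from where it was at the start of the episode above 0.03 m).
It fails at once if the salt jar is shifted by more than 30 mm (distance of salt_jar from where it was at the start of the episode above 0.03 m).
It fails at once if the tin is shifted by more than 30 mm (distance of tin from where it was at the start of the episode above 0.03 m).
It also fails if it takes over 64 s, if anything falls off the work surface, if the arm or the gripper's body presses on something with over 40 N, if the wrist force passes 120 N, or if a joint passes its speed limit or range.

## Working session

There is one attempt and no reset: what is moved stays moved. The work goes in short steps, Python scripts to look and compute and a tool call to move; the robot and the scene stay as the last step left them, time stands still between calls to the robot, and variables do not carry over. Pictures are saved under pics/ and viewed, at most 13 in all, crops included, and the job is handed in when it is done.

```bash
ls; mkdir -p pics; python3 - <<'E'
from bench import robot
import cv2
for n in("side","top"):
    s=robot.snapshot(n);cv2.imwrite(f"pics/{n}0.png",s["color"]);print(n,s["fx"],s["fy"],s["cx"],s["cy"]);print(s["extrinsics"])
o=robot.get_obs();print(o)
print(robot.tcp_to_grasp)
E
```

```text
bench.py
pics
side 452.8480947580584 452.8480947580584 282.3422735039899 211.78998903195256
[[ 0.99974153  0.01770772 -0.01425888 -0.55717357]
 [-0.00659874 -0.37417204 -0.92733583  0.20459269]
 [-0.02175628  0.92719023 -0.37395848  1.07949993]
 [ 0.          0.          0.          1.        ]]
top 488.60131972122116 488.60131972122116 297.8970189548881 212.11277884903922
[[-0.02684938 -0.9995202  -0.01544253  0.12974067]
 [-0.99799455  0.02768786 -0.05692321  0.52634638]
 [ 0.05732347  0.0138832  -0.99825912  1.17544036]
 [ 0.          0.          0.          1.        ]]
{'time': 0.1, 'joint_positions': array([-1.27711432e+00,  8.78751941e-02,  1.37205787e+00,  3.38870805e-05,
        1.68359710e+00, -1.03087792e-01]), 'qvel': array([ 0.00104378, -0.00159772, -0.00295224,  0.00012753, -0.00010231,
       -0.00250096]), 'joint_torque': array([ 1.54039342e-03, -3.41253090e+01, -3.03300691e+01,  7.18532922e-02,
        3.04954033e-02, -9.02561055e-05]), 'tool_pos': array([ 0.21241652, -0.50680783,  0.2044474 ]), 'ee_rot': array([-3.13966890e+00, -2.32879837e-04,  3.96773357e-01]), 'wrist_force': array([-0.11975576,  0.12639568, -0.07846679]), 'wrist_torque': array([0.01781037, 0.05401052, 0.05084197]), 'finger_force': 0.0, 'width': 0.09415402871833622}
0.0188
```

View pics/side0.png

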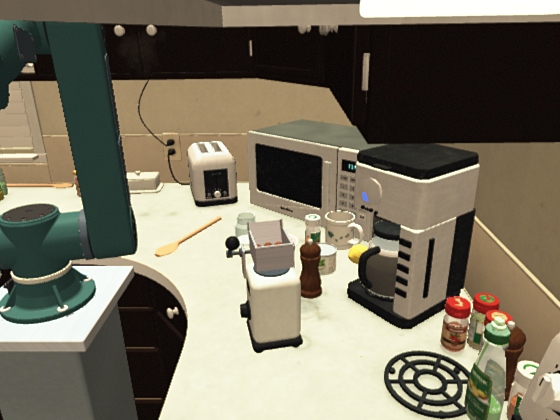

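View pics/top0.png

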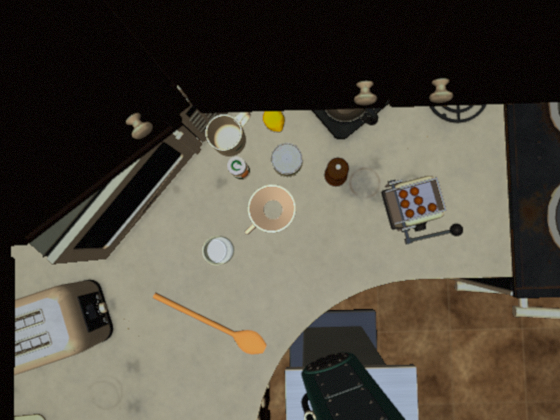

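Top view: the roaster is at about (413,205) pouring left (+y), with its knob at (457,229). The funnel is at (272,209) with its handle at (250,231), the jar at (218,250), the grinder at (337,172) and the tin at (287,159). I'll zoom in on the top view to measure.

```bash
python3 - <<'E'
import cv2
a=cv2.imread("pics/top0.png")[140:280,190:475]
cv2.imwrite("pics/c1.png",cv2.resize(a,None,fx=2.8,fy=2.8,interpolation=cv2.INTER_CUBIC))
E
```

```text
(no output)
```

View pics/c1.png

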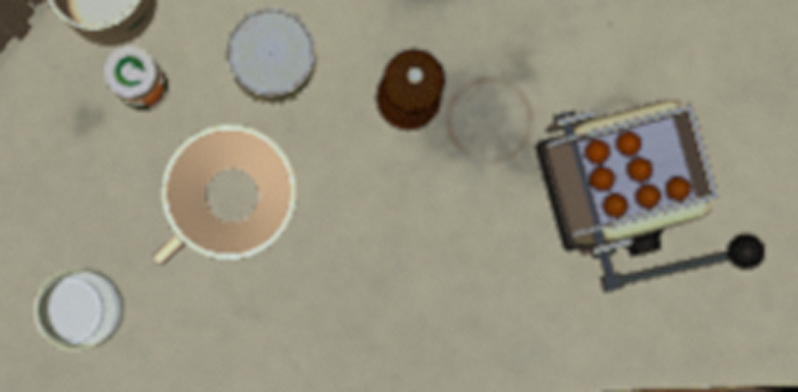

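Zoomed crop (2.8x, origin 190,140): funnel rim centre (229,192), handle end (160,258), jar (78,310), knob (746,251), lever root (608,283), far pivot stub (565,120). Next, measure precisely.

```bash
cat > h.py <<'E'
import numpy as np,cv2
from bench import robot
def ray(s,u,v):
    E=np.array(s["extrinsics"]);R,t=E[:3,:3],E[:3,3]
    d=R.T@np.array([(u-s["cx"])/s["fx"],(v-s["cy"])/s["fy"],1]);return -R.T@t,d/np.linalg.norm(d)
def plane(s,u,v,z):
    c,d=ray(s,u,v);return c+d*(z-c[2])/d[2]
def tri(s1,p1,s2,p2):
    c1,d1=ray(s1,*p1);c2,d2=ray(s2,*p2)
    k=np.linalg.lstsq(np.c_[d1,-d2],c2-c1,rcond=None)[0]
    a,b=c1+k[0]*d1,c2+k[1]*d2;return (a+b)/2,np.linalg.norm(a-b)
def proj(s,p):
    E=np.array(s["extrinsics"]);q=E[:3,:3]@np.array(p)+E[:3,3];return np.array([s["fx"]*q[0]/q[2]+s["cx"],s["fy"]*q[1]/q[2]+s["cy"]])
def cc(u,v,x0=190,y0=140,f=2.8): return (u+.5)/f-.5+x0,(v+.5)/f-.5+y0
def blobs(m,amin=20,box=None):
    n,l,st,ce=cv2.connectedComponentsWithStats(m.astype(np.uint8))
    return [(ce[i].round(1).tolist(),st[i].tolist()) for i in range(1,n) if st[i,4]>amin and (box is None or (box[0]<ce[i][0]<box[2] and box[1]<ce[i][1]<box[3]))]
E
python3 - <<'E'
from h import *
np.set_printoptions(precision=4,suppress=True)
T,S=robot.snapshot("top"),robot.snapshot("side")
cS=ray(T,0,0)[0];print("cam",cS)
t=T["color"].astype(int);s=S["color"].astype(int)
print("black top",blobs(t.max(2)<55,20,(380,180,475,260)))
print("black side",blobs(s.max(2)<55,20,(215,225,300,340)))
g=cv2.cvtColor(T["color"],cv2.COLOR_BGR2GRAY)
# funnel pinkish mask
m=(t[:,:,2]-t[:,:,0]>45)&(t[:,:,2]>150)
print("pink",blobs(m,100,(220,170,320,260)))
w=(t.min(2)>175)
print("bright",blobs(w,20,(195,170,320,270)))
c=cv2.HoughCircles(cv2.resize(g[180:280,195:330],None,fx=4,fy=4,interpolation=cv2.INTER_CUBIC),cv2.HOUGH_GRADIENT,1,20,param1=120,param2=35,minRadius=30,maxRadius=110)
for k in c[0][:10]: print((k[0]+.5)/4-.5+195,(k[1]+.5)/4-.5+180,k[2]/4)
for n,uv,z in [("rim",(229,192),.062),("hend",(158,261),.06),("root",(608,283),.175),("stub",(565,120),.175),("knob",(746,251),.238),("jarmouth",(75,310),.084),("grinder",(415,75),.14),("tin",(271,53),.058)]:
    print(n,plane(T,*cc(*uv),z))
E
```

```text
cam [0.4614 0.0988 1.2054]
black top [([388.3, 211.2], [382, 191, 20, 38, 109]), ([420.0, 226.3], [415, 222, 11, 9, 62]), ([455.8, 229.3], [449, 224, 14, 12, 118])]
black side [([231.5, 244.7], [226, 237, 13, 20, 161]), ([267.3, 335.3], [241, 301, 61, 52, 510])]
pink [([271.7, 207.1], [250, 187, 44, 43, 1125])]
bright [([282.8, 191.6], [268, 185, 27, 22, 50]), ([252.8, 195.7], [248, 188, 13, 17, 23]), ([287.7, 221.6], [277, 208, 18, 24, 41]), ([266.2, 230.0], [257, 226, 19, 7, 24]), ([218.6, 250.1], [208, 238, 23, 25, 405])]Traceback (most recent call last):
  File "<stdin>", line 15, in <module>
TypeError: 'NoneType' object is not subscriptable
```

```bash
python3 - <<'E'
from h import *
np.set_printoptions(precision=4,suppress=True)
T,S=robot.snapshot("top"),robot.snapshot("side")
g=cv2.cvtColor(T["color"],cv2.COLOR_BGR2GRAY)
for nm,r0,r1,box in [("funnel",22,28,(240,178,305,245)),("jarout",13,19,(198,228,240,272)),("jarmouth",8,12,(198,228,240,272)),("knob",5,9,(440,215,475,245)),("tin",13,20,(265,138,310,182)),("grind",8,14,(320,152,356,190))]:
    x0,y0,x1,y1=box
    c=cv2.HoughCircles(cv2.resize(g[y0:y1,x0:x1],None,fx=4,fy=4,interpolation=cv2.INTER_CUBIC),cv2.HOUGH_GRADIENT,1,8,param1=80,param2=10,minRadius=4*r0,maxRadius=4*r1)
    if c is not None:
        for k in c[0][:3]: print(nm,(k[0]+.5)/4-.5+x0,(k[1]+.5)/4-.5+y0,k[2]/4)
for n,uv,z in [("rim",(229,192),.062),("hend",(158,261),.06),("root",(608,283),.175),("stub",(565,120),.175),("knob",(746,251),.238),("jarmouth",(75,310),.084),("grinder",(415,75),.14),("tin",(271,53),.058)]:
    print(n,plane(T,*cc(*uv),z))
print("knob tri",tri(T,cc(746,251),S,(232,243)))
a=S["color"][200:360,200:350];cv2.imwrite("pics/c2.png",cv2.resize(a,None,fx=3.7,fy=3.7,interpolation=cv2.INTER_CUBIC))
E
```

```text
funnel 271.25 208.0 23.925
funnel 269.25 208.0 22.15
funnel 270.75 210.0 23.675
jarout 219.25 250.0 14.75
jarout 217.25 249.75 14.025
jarout 218.25 252.0 15.3
jarmouth 222.0 251.0 11.85
jarmouth 215.0 250.25 11.85
jarmouth 219.25 251.25 11.85
knob 456.0 229.75 6.65
knob 455.75 227.75 7.6
knob 446.25 239.25 5.45
tin 286.5 159.25 16.55
tin 285.0 157.75 14.55
tin 287.5 157.25 16.025
grind 335.25 174.0 11.825
grind 337.25 168.5 11.225
grind 336.75 172.25 13.85
rim [0.5378 0.1765 0.062 ]
hend [0.4817 0.2375 0.06  ]
root [ 0.4541 -0.1138  0.175 ]
stub [ 0.5777 -0.0863  0.175 ]
knob [ 0.4744 -0.1984  0.238 ]
jarmouth [0.443  0.3036 0.084 ]
grinder [0.6204 0.0232 0.14  ]
tin [0.6549 0.1384 0.058 ]
knob tri (array([ 0.475 , -0.1983,  0.238 ]), np.float64(0.0013118211764822582))
```

View pics/c2.png

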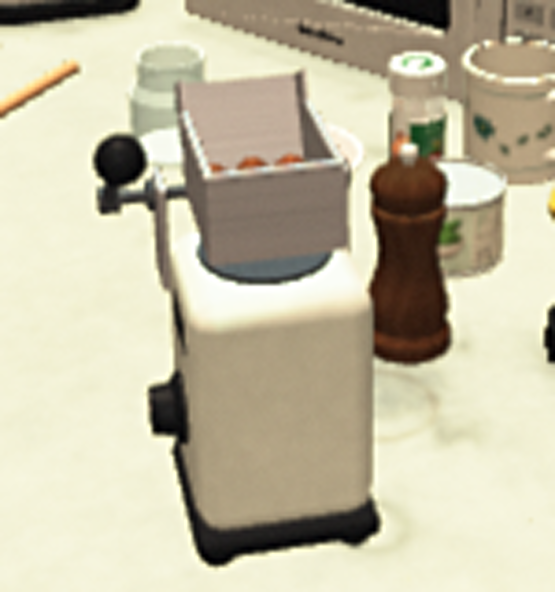

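Side crop: the jar neck is at crop (173,53), full image (246.4,214). The pan's spout points away from the camera, the knob is at crop (120,159), and the grinder is to the right. Next I cross-check the jar and pivot by reprojection.

```bash
python3 - <<'E'
from h import *
np.set_printoptions(precision=4,suppress=True)
T,S=robot.snapshot("top"),robot.snapshot("side")
print("jar tri",tri(T,cc(75,310),S,(246.4,214)))
print("outer at .05",plane(T,219.0,250.2,.05), plane(T,219.0,250.2,.027))
j=[.443,.3036]
inv=lambda p:((np.array(p)+.5-[190,140])*2.8-.5)
for z in(0,.005,.054,.084): print("jar z",z,inv(proj(T,j+[z])))
a=np.radians(13);e=np.array([np.cos(a),np.sin(a),0]);f=np.array([-np.sin(a),np.cos(a),0])
P=np.array([.529,-.098,.175])
for n,fx,ey,z in [("lipL",.027,-.0345,.051),("lipR",.027,.0345,.051),("root",0,-.076,0),("knob",-.084,-.076,.063),("front bot",-.005,0.0,-.017)]:
    p=P+f*fx+e*ey+[0,0,z];print(n,p,inv(proj(T,p)),(proj(S,p)+.5-200)*3.7-.5)
# funnel handle / throat
print("throat",plane(T,*cc(232,194),.018))
print("target",P+f*.089)
E
```

```text
jar tri (array([0.4458, 0.3031, 0.0881]), np.float64(0.005502717823685675))
outer at .05 [0.4428 0.3038 0.05  ] [0.4424 0.3078 0.027 ]
jar z 0 [ 92.2924 307.9902]
jar z 0.005 [ 91.3279 308.1032]
jar z 0.054 [ 81.4337 309.2622]
jar z 0.084 [ 74.9499 310.0217]
lipL [ 0.4893 -0.0795  0.226 ] [572.6671 234.9633] [172.4054  84.5582]
lipR [ 0.5565 -0.0639  0.226 ] [547.3915 141.8432] [296.71    72.6632]
root [ 0.4549 -0.1151  0.175 ] [609.7473 281.7635] [106.4762 198.7638]
knob [ 0.4738 -0.1969  0.238 ] [744.0133 251.7967] [116.2474 159.361 ]
front bot [ 0.5301 -0.1029  0.158 ] [585.1957 183.7882] [248.6787 215.6767]
throat [0.539  0.1769 0.018 ]
target [ 0.509  -0.0113  0.175 ]
```

The rows are not in the units I measure in: shifts go in mm and turns go in units of 0.05 rad. I convert before sending: -0.004 m is -4, -0.117 rad is -2.34.

Emit:
nudge_tcp:
  steps:
    - [0.094, 0, 0, -4, -2.34]
    - [0.094, 0, 0, -4, -2.34]
    - [0.094, 0, 0, -4, -2.34]
    - [0.094, 0, 0, -4, -2.34]
    - [0.094, 0, 0, -4, -2.34]
    - [0.094, 0, 0, -4, -2.34]
    - [0.094, 0, 0, -4, -2.34]
    - [0.094, 0, 0, -4, -2.34]
    - [0.094, 0, 0, -4, -2.34]
    - [0.094, 0, 0, -4, -2.34]
    - [0.094, 0, 0, -4, -2.34]
    - [0.094, 0, 0, -4, -2.34]

```text
time: 1.4
tool_pos: [0.2125, -0.5073, 0.2537]
ee_rot: [-3.142, 0.0, 1.807]
wrist_force: [-0.2, 0.2, 0.4]
width: 0.094
finger_force: 0.0
```

Emit:
nudge_tcp:
  steps:
    - [0.094, 33.5, 18.6, 0, 0]
    - [0.094, 33.5, 18.6, 0, 0]
    - [0.094, 33.5, 18.6, 0, 0]
    - [0.094, 33.5, 18.6, 0, 0]
    - [0.094, 33.5, 18.6, 0, 0]
    - [0.094, 33.5, 18.6, 0, 0]
    - [0.094, 33.5, 18.6, 0, 0]
    - [0.094, 33.5, 18.6, 0, 0]
    - [0.094, 33.5, 18.6, 0, 0]
    - [0.094, 33.5, 18.6, 0, 0]
    - [0.094, 33.5, 18.6, 0, 0]
    - [0.094, 33.5, 18.6, 0, 0]
    - [0.094, 33.5, 18.6, 0, 0]
    - [0.094, 33.5, 18.6, 0, 0]
    - [0.094, 33.5, 18.6, 0, 0]
    - [0.094, 33.5, 18.6, 0, 0]
    - [0.094, 33.5, 18.6, 0, 0]
    - [0.094, 33.5, 18.6, 0, 0]

```text
time: 2.9
tool_pos: [0.401, 0.1583, 0.2538]
ee_rot: [3.14, 0.0, 1.802]
wrist_force: [0.6, 0.0, -0.1]
width: 0.094
finger_force: 0.0
```

Scaled: 0.0331 m is 33.1, 0.0185 m is 18.5.

Emit:
nudge_tcp:
  steps:
    - [0.094, 33.1, 18.5, 0, 0]
    - [0.094, 33.1, 18.5, 0, 0]
    - [0.094, 33.1, 18.5, 0, 0]
    - [0.094, 33.1, 18.5, 0, 0]
    - [0.094, 0, 0, 30, 0]
    - [0.094, 0, 0, 30, 0]
    - [0.094, 0, 0, 30, 0]
    - [0.094, 0, 0, 30, 0]
    - [0.094, 0, 0, 0, 0]
    - [0.094, 0, 0, 0, 0]

```text
time: 3.73
tool_pos: [0.4418, 0.3013, 0.1319]
ee_rot: [-3.137, 0.001, 1.801]
wrist_force: [0.2, 0.9, 0.6]
width: 0.094
finger_force: 0.0
```

Emit:
nudge_tcp:
  steps:
    - [0.094, 2, 1.5, 22, 0]
    - [0.094, 0, 0, 22, 0]
    - [0.094, 0, 0, 22, 0]
    - [0.094, 0, 0, 0, 0]
    - [0.04, 0, 0, 0, 0]
    - [0.04, 0, 0, 0, 0]
    - [0.04, 0, 0, 0, 0]
    - [0.04, 0, 0, 0, 0]
    - [0.04, 0, 0, 0, 0]
    - [0.04, 0, 0, 0, 0]
    - [0.04, 0, 0, 0, 0]
    - [0.04, 0, 0, 0, 0]

```text
time: 4.73
tool_pos: [0.4447, 0.3045, 0.0683]
ee_rot: [3.14, -0.0, 1.801]
wrist_force: [2.1, -0.3, 2.9]
width: 0.0542
finger_force: 31.3
```

Scaled: -0.0007 m is -0.7, -0.03 m is -30.

Emit:
nudge_tcp:
  steps:
    - [0.04, 0, 0, -17, 0]
    - [0.04, 0, 0, -22, 0]
    - [0.04, 0, 0, -22, 0]
    - [0.04, 0, 0, -24, 0]
    - [0.04, -20, -0.5, 0, 0]
    - [0.04, -30, -0.7, 0, 0]
    - [0.04, -30, -0.7, 0, 0]
    - [0.04, -30, -0.7, 0, 0]
    - [0.04, -30, -0.7, 0, 0]
    - [0.04, -30, -0.7, 0, 0]
    - [0.04, -30, -0.7, 0, 0]
    - [0.04, -30, -0.7, 0, 0]
    - [0.04, -30, -0.7, 0, 0]
    - [0.04, -30, -0.7, 0, 0]
    - [0.04, -30, -0.7, 0, 0]
    - [0.04, 0, 0, 0, 0]
    - [0.04, 0, 0, 0, 0]

```text
time: 6.15
tool_pos: [0.5089, -0.0102, 0.1511]
ee_rot: [-3.139, -0.001, 1.798]
wrist_force: [0.4, 0.6, -3.7]
width: 0.0545
finger_force: 29.7
```

Scaled: 0.002 m is 2, 0.0015 m is 1.5.

Emit:
nudge_tcp:
  steps:
    - [0.04, 1.5, 2, 25, 0]
    - [0.04, 0, 0, 25, 0]
    - [0.04, 0, 0, 18, 0]
    - [0.04, 0, 0, 9, 0]
    - [0.04, 0, 0, 4, 0]
    - [0.04, 0, 0, 2, 0]
    - [0.04, 0, 0, 0, 0]
    - [0.04, 0, 0, 0, 0]

```text
time: 6.82
tool_pos: [0.5121, -0.007, 0.0708]
ee_rot: [3.139, 0.001, 1.801]
wrist_force: [0.0, -0.9, -1.9]
width: 0.0544
finger_force: 29.7
```

Scaled: -0.03 m is -30, -0.02 m is -20.

Emit:
nudge_tcp:
  steps:
    - [0.04, 0, 0, 1.5, 0]
    - [0.04, 0, 0, 0, 0]
    - [0.08, 0, 0, 0, 0]
    - [0.08, 0, 0, 0, 0]
    - [0.08, 0, 0, 0, 0]
    - [0.08, 0, 0, 0, 0]
    - [0.08, 0, 0, -10, 0]
    - [0.08, 0, 0, -20, 0]
    - [0.08, 0, 0, -30, 0]
    - [0.08, 0, 0, -30, 0]
    - [0.08, 0, 0, 0, 0]

```text
time: 7.73
tool_pos: [0.5151, -0.0076, 0.1662]
ee_rot: [3.129, 0.005, 1.801]
wrist_force: [0.8, -1.3, 0.8]
width: 0.0799
finger_force: 0.0
```

```bash
python3 - <<'E'
from h import *
T=robot.snapshot("top")
print(plane(T,*cc(158,261),.06)[:2])
cv2.imwrite("pics/t3.png",T["color"])
E
```

```text
[0.48171485 0.23751428]
```

Scaled: 0.026 m is 26, 0.02 m is 20, -0.103 rad is -2.06.

Emit:
nudge_tcp:
  steps:
    - [0.05, 0, 0, 0, -2.06]
    - [0.05, 0, 0, 0, -2.06]
    - [0.05, 0, 0, 0, -2.06]
    - [0.05, 0, 0, 0, -2.06]
    - [0.05, 0, 0, 0, -2.06]
    - [0.04, 26, 20, 0, 0]
    - [0.04, 26, 20, 0, 0]
    - [0.04, 26, 20, 0, 0]
    - [0.04, 26, 20, 0, 0]
    - [0.04, 26, 20, 0, 0]
    - [0.04, 26, 20, 0, 0]
    - [0.04, 26, 20, 0, 0]
    - [0.04, 0, 0, 0, 0]
    - [0.04, 0, 0, 0, 0]

```text
time: 8.95
tool_pos: [0.4897, 0.2227, 0.1568]
ee_rot: [-3.139, -0.001, 2.319]
wrist_force: [-0.2, 0.7, -0.3]
width: 0.0397
finger_force: 0.0
```

```bash
python3 - <<'E'
from h import *
T=robot.snapshot("top");S=robot.snapshot("side")
a=np.vstack([cv2.resize(T["color"][140:280,190:475],None,fx=2,fy=2),cv2.resize(S["color"][200:350,200:485],None,fx=2,fy=2)])
cv2.imwrite("pics/c4.png",a)
E
```

```text
(no output)
```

View pics/c4.png

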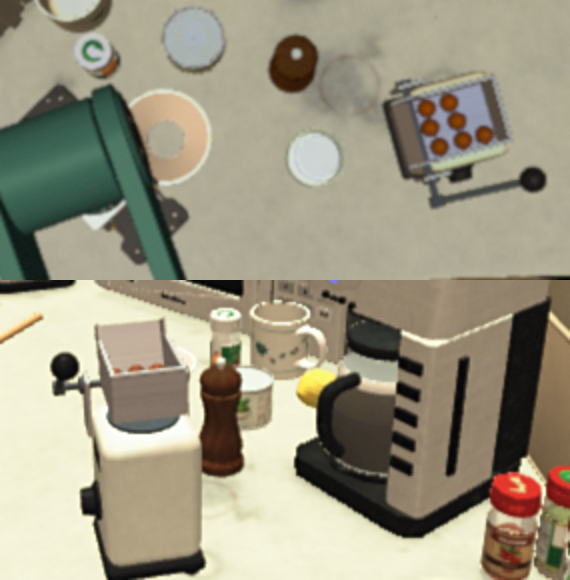

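The jar stands at crop (315,158), in front of the spout, and the gripper is over the funnel's handle. I'll measure the jar and descend to the handle.

```bash
python3 - <<'E'
from h import *
T=robot.snapshot("top");g=cv2.cvtColor(T["color"],cv2.COLOR_BGR2GRAY);t=T["color"].astype(int)
bg=(t[:,:,0]-t[:,:,2])  # bluish-white vs beige
for th in(-12,-6,0): print(th,[(b,plane(T,*b[0],.084)[:2].round(4),plane(T,*b[0],.05)[:2].round(4)) for b in blobs(bg>th,60,(325,195,370,240))])
E
```

```text
-12 [(([346.9, 218.7], [334, 206, 27, 26, 556]), array([0.5075, 0.0024]), array([ 5.089e-01, -5.000e-04]))]
-6 [(([346.9, 218.7], [334, 206, 26, 26, 505]), array([0.5075, 0.0024]), array([ 5.089e-01, -5.000e-04]))]
0 [(([347.5, 218.3], [336, 206, 23, 25, 424]), array([0.5084, 0.001 ]), array([ 0.5098, -0.0019]))]
```

Emit:
nudge_tcp:
  steps:
    - [0.04, 2.4, 4.4, 20, 0]
    - [0.04, 0, 0, 25, 0]
    - [0.04, 0, 0, 25, 0]
    - [0.04, 0, 0, 25, 0]
    - [0.04, 0, 0, 18, 0]
    - [0.04, 0, 0, 8, 0]
    - [0.04, 0, 0, 0, 0]
    - [0.04, 0, 0, 0, 0]

```text
time: 9.77
tool_pos: [0.4928, 0.2256, 0.0374]
ee_rot: [3.141, 0.0, 2.314]
wrist_force: [0.0, -0.5, 0.1]
width: 0.0401
finger_force: 0.0
```

```bash
python3 - <<'E'
from h import *
T=robot.snapshot("top");cv2.imwrite("pics/t5.png",T["color"])
A=cv2.imread("pics/top0.png")[228:273,196:241];B=T["color"][196:241,325:370]
a=cv2.resize(np.hstack([A,B]),None,fx=8,fy=8,interpolation=cv2.INTER_CUBIC)
cv2.imwrite("pics/c5.png",a)
inv=lambda p,x0,y0:((np.array(p)+.5-[x0,y0])*8-.5).round()
for z in(0,.005,.054,.084): print(z,inv(proj(T,[.4445,.3045,z]),196,228),inv(proj(T,[.512,-.0072,z]),325-45,196))
E
```

```text
0 [214. 172.] [546. 182.]
0.005 [211. 172.] [548. 181.]
0.054 [182. 176.] [562. 174.]
0.084 [164. 178.] [572. 169.]
```

View pics/c5.png

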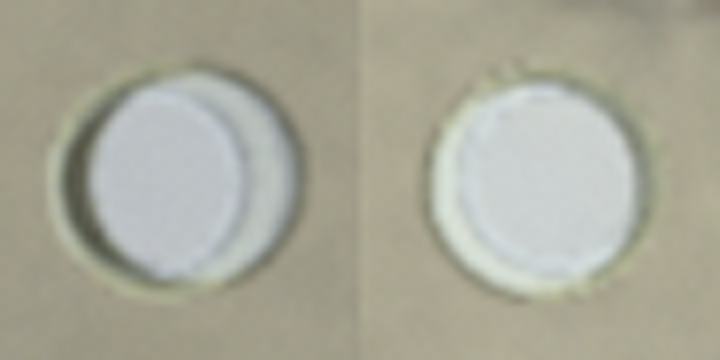

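In this pair (before left, after right) both jar outlines sit about 20 px left of where the TCP reading puts them. So the jar was held about 6 mm off centre along the pads and now stands at about (0.510,-0.001), roughly 95 mm ahead of the pivot. That is well inside the funnel's catch, so I'll grip the handle now.

Scaled: 0.002 m is 2.

Emit:
nudge_tcp:
  steps:
    - [0.04, 0, 0, 2, 0]
    - [0.0, 0, 0, 0, 0]
    - [0.0, 0, 0, 0, 0]
    - [0.0, 0, 0, 0, 0]
    - [0.0, 0, 0, 0, 0]
    - [0.0, 0, 0, 0, 0]
    - [0.0, 0, 0, 0, 0]

```text
time: 10.4
tool_pos: [0.4925, 0.2264, 0.0351]
ee_rot: [3.141, 0.0, 2.316]
wrist_force: [1.2, 0.8, -0.3]
width: 0.0097
finger_force: 30.0
```

Emit:
nudge_tcp:
  steps:
    - [0, 0, 0, -15, 0]
    - [0, 0, 0, -25, 0]
    - [0, 0, 0, -25, 0]
    - [0, 0, 0, -25, 0]
    - [0, 0, 0, -20, 0]
    - [0, 0, 0, 0, 2.06]
    - [0, 0, 0, 0, 2.06]
    - [0, 0, 0, 0, 2.06]
    - [0, 0, 0, 0, 2.06]
    - [0, 0, 0, 0, 2.06]
    - [0, 0, 0, 0, 0]
    - [0, 0, 0, 0, 0]

```text
time: 11.4
tool_pos: [0.4921, 0.2263, 0.1446]
ee_rot: [-3.141, 0.0, 1.803]
wrist_force: [0.0, 0.3, -1.0]
width: 0.0096
finger_force: 30.0
```

```bash
python3 - <<'E'
from h import *
T=robot.snapshot("top");S=robot.snapshot("side");print(robot.get_obs()["tool_pos"],robot.get_obs()["ee_rot"])
a=np.hstack([cv2.resize(T["color"][150:270,220:380],None,fx=2.5,fy=2.5),cv2.resize(S["color"][180:300,200:360],None,fx=2.5,fy=2.5)])
cv2.imwrite("pics/c6.png",a)
E
```

```text
[0.49219346 0.22628732 0.14469915] [-3.14108682e+00  1.19789396e-04  1.80284945e+00]
```

View pics/c6.png

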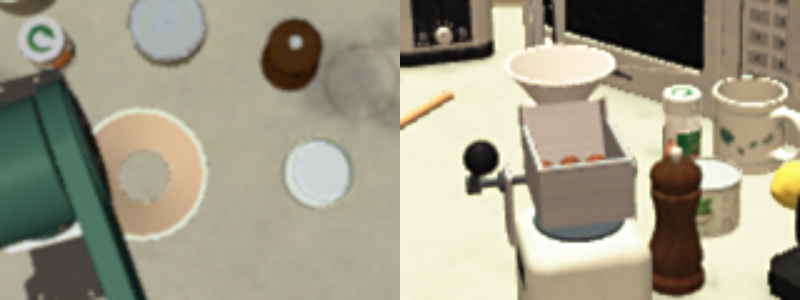

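The funnel hangs upright in the grip: rim centre in the top crop is about (142,174), throat (145,175), and in the side crop (560,68).

```bash
python3 - <<'E'
from h import *
np.set_printoptions(precision=4,suppress=True)
T=robot.snapshot("top");S=robot.snapshot("side")
tp=np.array(robot.get_obs()["tool_pos"])
ct=cc(142,174,220,150,2.5);cs=cc(160.5,68,200,180,2.5)
print("rim top",plane(T,*ct,.1715),"side",plane(S,*cs,.1715),tri(T,ct,S,cs))
print("throat",plane(T,*cc(145,175,220,150,2.5),.127))
f=np.array([-np.sin(.23),np.cos(.23),0]);print("tcp based",tp-.069*f)
# rim fit from bright/pink boundary
t=T["color"].astype(int);m=((t[:,:,2]-t[:,:,0]>25)&(t[:,:,2]>150)|(t.min(2)>190)).astype(np.uint8)
c=max((k for k in cv2.findContours(m[180:260,255:315],0,1)[0]),key=cv2.contourArea)[:,0,:]+[255,180]
c=c[c[:,0]>266].astype(float)
A=np.c_[2*c,np.ones(len(c))]
for _ in range(4):
    x=np.linalg.lstsq(A,(c**2).sum(1),rcond=None)[0];r=np.sqrt(x[2]+x[0]**2+x[1]**2)
    d=abs(np.hypot(*(c-x[:2]).T)-r);k=d<max(.6,np.median(d)*2);c,A=c[k],A[k]
print("fit",x[:2],r,len(c),plane(T,*x[:2],.1715))
E
```

```text
rim top [0.5068 0.1589 0.1715] side [0.5108 0.1456 0.1715] (array([0.5084, 0.1594, 0.166 ]), np.float64(0.0028483203321035284))
throat [0.5078 0.1589 0.127 ]
tcp based [0.508  0.1591 0.1448]
fit [283.442  217.3703] 37.565455431055504 253 [0.5105 0.1441 0.1715]
```

Emit:
nudge_tcp:
  steps:
    - [0, -20, -4.5, 0, 0]
    - [0, -27, -6, 0, 0]
    - [0, -27, -6, 0, 0]
    - [0, -27, -6, 0, 0]
    - [0, -27, -6, 0, 0]
    - [0, -28.2, -6, 0, 0]
    - [0, 0, 0, 0, 0]
    - [0, 0, 0, 0, 0]
    - [0, 0, 0, 0, 0]

```text
time: 12.35
tool_pos: [0.4943, 0.0668, 0.145]
ee_rot: [3.141, -0.001, 1.801]
wrist_force: [-0.0, -0.4, -1.4]
width: 0.0096
finger_force: 30.0
```

```bash
python3 - <<'E'
from h import *
T=robot.snapshot("top");o=robot.get_obs();print(o["tool_pos"],np.array(o["tool_pos"])-.069*np.array([-np.sin(.23),np.cos(.23),0]))
a=cv2.resize(T["color"][160:270,300:450],None,fx=4,fy=4,interpolation=cv2.INTER_CUBIC)
cv2.imwrite("pics/c7.png",a)
E
```

```text
[0.49432353 0.06716849 0.14498092] [ 5.10053982e-01 -1.44956991e-05  1.44980923e-01]
```

View pics/c7.png

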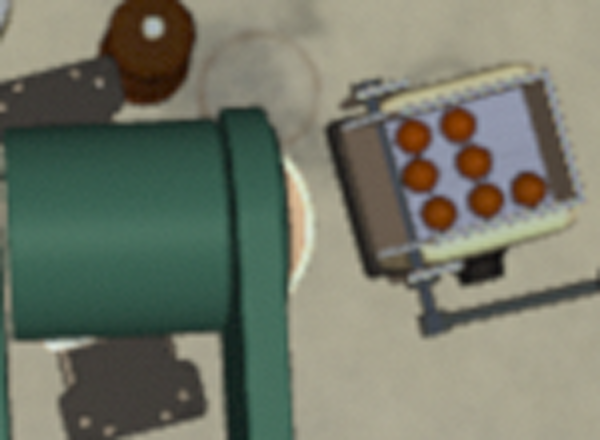

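The rim's visible edge at crop x of about 310 stands clear of the spout lip at about 335. Lowering with force checks.

The rows are not in the units I measure in: shifts go in mm and turns go in units of 0.05 rad. I convert before sending: 0.012 m is 12, 0.003 m is 3.

Emit:
nudge_tcp:
  steps:
    - [0, 0, -1, 12, 0]
    - [0, 0, 0, 12, 0]
    - [0, 0, 0, 3, 0]
    - [0, 0, 0, 3, 0]
    - [0, 0, 0, 2, 0]
    - [0, 0, 0, 0, 0]
    - [0, 0, 0, 0, 0]

```text
time: 12.98
tool_pos: [0.493, 0.0663, 0.1126]
ee_rot: [-3.141, -0.0, 1.801]
wrist_force: [1.4, -0.9, -1.4]
width: 0.0099
finger_force: 30.0
```

Emit:
nudge_tcp:
  steps:
    - [0, 0, 0, 3, 0]
    - [0, 0, 0, 3, 0]
    - [0, 0, 0, 3, 0]
    - [0, 0, 0, 2, 0]
    - [0, 0, 0, 0, 0]
    - [0, 0, 0, 0, 0]

```text
time: 13.48
tool_pos: [0.4932, 0.0662, 0.1017]
ee_rot: [-3.141, -0.0, 1.801]
wrist_force: [0.3, -1.7, -0.2]
width: 0.0099
finger_force: 30.0
```

Emit:
nudge_tcp:
  steps:
    - [0, 0, 0, 1, 0]
    - [0, 0, 0, 0, 0]
    - [0.03, 0, 0, 0, 0]
    - [0.03, 0, 0, 0, 0]
    - [0.03, 0, 0, 0, 0]
    - [0.03, 5, 0, -20, 0]
    - [0.03, 10, 0, -35, 0]
    - [0.03, 10, 0, -40, 0]
    - [0.03, 20, 0, -40, 0]
    - [0.03, 20, 0, -35, 0]
    - [0.03, 20, 0, 0, 0]
    - [0.03, 20, 0, 0, 0]
    - [0.03, 0, 0, 0, 0]

```text
time: 14.57
tool_pos: [0.4691, 0.17, 0.2694]
ee_rot: [3.14, -0.002, 1.805]
wrist_force: [-0.0, -0.2, 0.3]
width: 0.0298
finger_force: 0.0
```

```bash
python3 - <<'E'
from h import *
T=robot.snapshot("top");S=robot.snapshot("side")
a=np.vstack([cv2.resize(T["color"][170:250,290:480],None,fx=4,fy=4),np.pad(cv2.resize(S["color"][190:290,200:390],None,fx=2.6,fy=2.6),((0,0),(0,266),(0,0)))])
cv2.imwrite("pics/c8.png",a)
E
```

```text
(no output)
```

View pics/c8.png

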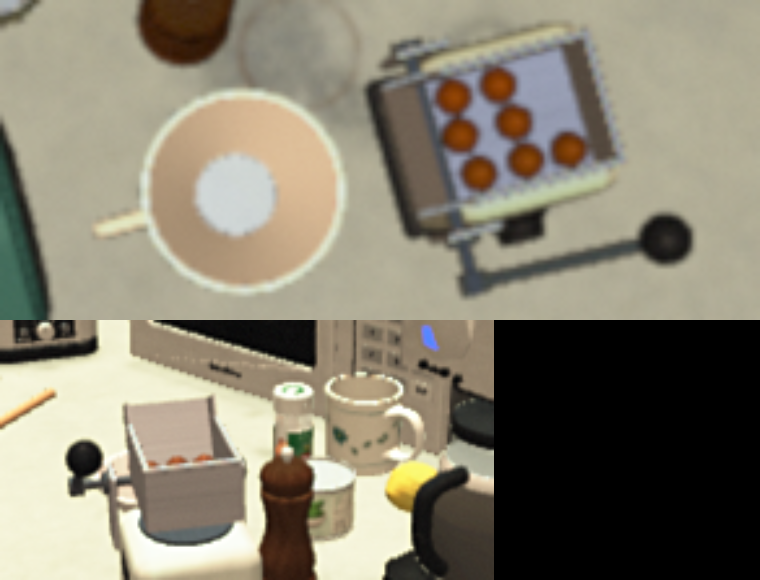

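The funnel is seated: its rim is 203 crop px across (matching z=0.128), concentric with the jar mouth, and clear of the spout. Next, go over the top to a spot behind the knob.

Scaled: -0.0329 m is -32.9, -0.0065 m is -6.5.

Emit:
nudge_tcp:
  steps:
    - [0.016, 0, 0, -30, 0]
    - [0.016, 0, 0, -30, 0]
    - [0.016, -32.9, -6.5, 0, 0]
    - [0.016, -32.9, -6.5, 0, 0]
    - [0.016, -32.9, -6.5, 0, 0]
    - [0.016, -32.9, -6.5, 0, 0]
    - [0.016, -32.9, -6.5, 0, 0]
    - [0.016, -32.9, -6.5, 0, 0]
    - [0.016, -32.9, -6.5, 0, 0]
    - [0.016, -32.9, -6.5, 0, 0]
    - [0.016, -32.9, -6.5, 0, 0]
    - [0.016, -32.9, -6.5, 0, 0]
    - [0.016, -32.9, -6.5, 0, 0]
    - [0.016, -32.9, -6.5, 0, 0]
    - [0.016, 0, 0, 0, 0]
    - [0.016, 0, 0, 0, 0]

```text
time: 16.0
tool_pos: [0.4828, -0.2375, 0.3266]
ee_rot: [-3.139, -0.002, 1.796]
wrist_force: [-0.1, 0.8, -0.0]
width: 0.0161
finger_force: 0.0
```

Emit:
nudge_tcp:
  steps:
    - [0.016, 0, 1.4, 20, 0]
    - [0.016, 0, 0, 30, 0]
    - [0.016, 0, 0, 30, 0]
    - [0.016, 0, 0, 20, 0]
    - [0.016, 10, 0, 0, 0]
    - [0.016, 8, 0, 0, 0]
    - [0.016, 0, 0, 0, 0]
    - [0.016, 0, 0, 0, 0]

```text
time: 16.67
tool_pos: [0.4819, -0.2167, 0.2311]
ee_rot: [3.138, 0.003, 1.802]
wrist_force: [-0.5, -0.3, -0.4]
width: 0.016
finger_force: 0.0
```

```bash
python3 - <<'E'
from h import *
S=robot.snapshot("side")
a=cv2.resize(S["color"][150:320,170:380],None,fx=3,fy=3)
cv2.imwrite("pics/c9.png",a)
# arc waypoints for TCP: knob motion, from lever angle -53deg
import math
for d in range(0,110,10):
    th=math.radians(-53+d);print(d,round(.1050*(math.sin(th)+math.sin(math.radians(53))),4),round(.105*(math.cos(th)-math.cos(math.radians(53))),4))
E
```

```text
0 0.0 0.0
10 0.0122 0.0136
20 0.0267 0.0249
30 0.0428 0.0335
40 0.0602 0.0391
50 0.0784 0.0417
60 0.0967 0.041
70 0.1146 0.0372
80 0.1315 0.0304
90 0.147 0.0207
100 0.1606 0.0084
```

View pics/c9.png

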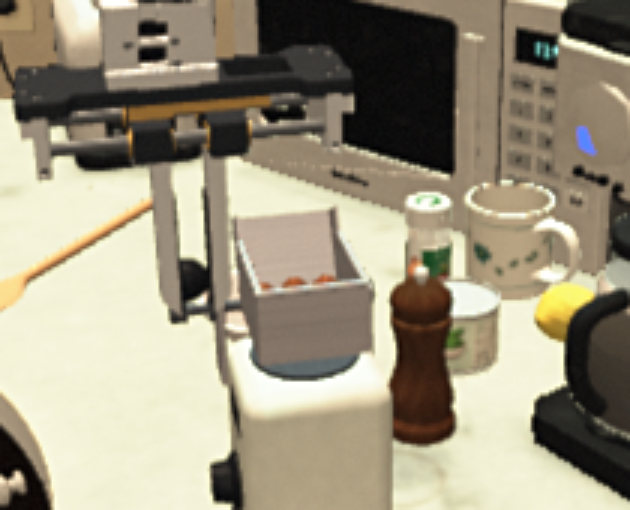

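The knob sits between the two fingers (crop 192,278), with the fingers just behind it. Drawing it forward along its arc.

Emit:
nudge_tcp:
  steps:
    - [0.016, 2, 0, 2, 0]
    - [0.016, 6.1, 0, -6.8, 0]
    - [0.016, 6.1, 0, -6.8, 0]
    - [0.016, 7.3, 0, -5.7, 0]
    - [0.016, 7.3, 0, -5.7, 0]
    - [0.016, 8, 0, -4.3, 0]
    - [0.016, 8, 0, -4.3, 0]
    - [0.016, 8.7, 0, -2.8, 0]
    - [0.016, 8.7, 0, -2.8, 0]
    - [0.016, 9.1, 0, -1.3, 0]
    - [0.016, 9.1, 0, -1.3, 0]
    - [0.016, 9.1, 0, 0.4, 0]
    - [0.016, 9.1, 0, 0.4, 0]
    - [0.016, 0, 0, 0, 0]

```text
time: 17.88
tool_pos: [0.4579, -0.1217, 0.2696]
ee_rot: [3.141, 0.004, 1.8]
wrist_force: [-3.4, -3.3, 4.3]
width: 0.0161
finger_force: 2.3
```

```bash
python3 - <<'E'
from h import *
T=robot.snapshot("top");t=T["color"].astype(int)
m=(t[:,:,2]>110)&(t[:,:,2]-t[:,:,0]>80)
print([b for b in blobs(m,8,(320,170,470,250))])
E
```

```text
[([400.3, 194.4], [397, 191, 7, 7, 35]), ([393.1, 196.6], [390, 194, 7, 6, 29]), ([395.7, 205.9], [393, 203, 6, 6, 29]), ([403.1, 204.3], [400, 202, 7, 6, 27]), ([404.8, 214.0], [403, 212, 5, 5, 21]), ([398.0, 216.1], [396, 214, 5, 5, 21])]
```

Emit:
nudge_tcp:
  steps:
    - [0.016, 9, -1, 1.2, 0]
    - [0.016, 9, -1, 1.5, 0]
    - [0.016, 8.5, 0, 3, 0]
    - [0.016, 8.5, 0, 3, 0]

```text
time: 18.27
tool_pos: [0.4487, -0.0874, 0.2587]
ee_rot: [3.141, 0.001, 1.8]
wrist_force: [-0.9, -4.5, 2.9]
width: 0.0162
finger_force: 2.3
```

Emit:
nudge_tcp:
  steps:
    - [0.016, 3.9, 0, 2.4, 0]
    - [0.016, 3.9, 0, 2.4, 0]
    - [0.016, 3.9, 0, 2.4, 0]
    - [0.016, 3.9, 0, 2.4, 0]
    - [0.016, 0, 0, 0, 0]
    - [0.016, 0, 0, 0, 0]

```text
time: 18.77
tool_pos: [0.445, -0.0721, 0.2486]
ee_rot: [-3.141, -0.0, 1.801]
wrist_force: [-1.8, -1.3, 2.8]
width: 0.0158
finger_force: 1.6
```

```bash
python3 - <<'E'
from h import *
T=robot.snapshot("top");t=T["color"].astype(int);cv2.imwrite("pics/t10.png",T["color"])
m=(t[:,:,2]>80)&(t[:,:,2]-t[:,:,0]>60)&(t[:,:,1]<t[:,:,2]*.6)
print([b for b in blobs(m,8,(320,185,470,250))])
E
```

```text
[([346.6, 211.3], [343, 209, 8, 5, 27]), ([350.5, 220.3], [344, 215, 14, 12, 65]), ([344.8, 225.1], [342, 224, 6, 4, 12])]
```

Scaled: 0.0068 m is 6.8, 0.0064 m is 6.4.

Emit:
nudge_tcp:
  steps:
    - [0.016, 6.8, 0, 6.2, 0]
    - [0.016, 6.4, 0, 6.2, 0]
    - [0.016, 4, 0, 4, 0]
    - [0.016, 0, 0, 0, 0]
    - [0.016, 0, 0, 0, 0]
    - [0.016, 0, 0, 0, 0]
    - [0.016, 0, 0, 0, 0]
    - [0.016, 0, 0, 0, 0]
    - [0.016, 0, 0, 0, 0]
    - [0.016, 0, 0, 0, 0]
    - [0.016, 0, 0, 0, 0]
    - [0.016, 0, 0, 0, 0]
    - [0.016, 0, 0, 0, 0]

```text
time: 19.9
tool_pos: [0.4411, -0.0558, 0.2325]
ee_rot: [-3.141, 0.0, 1.801]
wrist_force: [-2.3, -4.1, 1.7]
width: 0.0161
finger_force: 2.1
```

```bash
python3 - <<'E'
from h import *
T=robot.snapshot("top");t=T["color"].astype(int);cv2.imwrite("pics/t11.png",T["color"])
m=(t[:,:,2]>80)&(t[:,:,2]-t[:,:,0]>60)&(t[:,:,1]<t[:,:,2]*.6)
print([b for b in blobs(m,8,(320,185,470,250))])
E
```

```text
[([348.2, 210.9], [346, 209, 6, 5, 23]), ([341.5, 214.0], [340, 212, 4, 5, 12]), ([351.4, 218.0], [345, 215, 14, 7, 62]), ([343.3, 223.7], [340, 219, 9, 9, 21])]
```

Scaled: -0.0091 m is -9.1, -0.009 m is -9.

Emit:
nudge_tcp:
  steps:
    - [0.016, -4, 0, -4, 0]
    - [0.016, -6.4, 0, -6.2, 0]
    - [0.016, -6.8, 0, -6.2, 0]
    - [0.016, -7.8, 0, -4.8, 0]
    - [0.016, -7.8, 0, -4.8, 0]
    - [0.016, -8.5, 0, -3, 0]
    - [0.016, -8.5, 0, -3, 0]
    - [0.016, -9, 1, -1.5, 0]
    - [0.016, -9, 1, -1.2, 0]
    - [0.016, -9.1, 0, -0.4, 0]
    - [0.016, -9.1, 0, -0.4, 0]
    - [0.016, -9.1, 0, 1.3, 0]
    - [0.016, -9.1, 0, 1.3, 0]
    - [0.016, -8.7, 0, 2.8, 0]
    - [0.016, -8.7, 0, 2.8, 0]

```text
time: 21.2
tool_pos: [0.4715, -0.1744, 0.2598]
ee_rot: [3.14, 0.0, 1.801]
wrist_force: [-1.3, -1.4, -1.6]
width: 0.016
finger_force: 0.7
```

Emit:
nudge_tcp:
  steps:
    - [0.016, -8, 0, 4.3, 0]
    - [0.016, -8, 0, 4.3, 0]
    - [0.016, -7.3, 0, 5.7, 0]
    - [0.016, -7.3, 0, 5.7, 0]
    - [0.016, -6.1, 0, 6.8, 0]
    - [0.016, -6.1, 0, 6.8, 0]
    - [0.016, -6, 0, 0, 0]
    - [0.016, -20, 0, 0, 0]
    - [0.016, -10, 0, -30, 0]
    - [0.016, 0, 0, -40, 0]
    - [0.016, 0, 0, -40, 0]
    - [0.016, 0, 0, 0, 0]

```text
time: 22.2
tool_pos: [0.4909, -0.2515, 0.3463]
ee_rot: [3.13, 0.011, 1.801]
wrist_force: [-0.9, -0.4, 1.0]
width: 0.0162
finger_force: 0.0
```

```bash
python3 - <<'E'
from h import *
T=robot.snapshot("top");S=robot.snapshot("side")
a=np.hstack([cv2.resize(T["color"][160:260,310:410],None,fx=4,fy=4,interpolation=cv2.INTER_CUBIC),cv2.resize(S["color"][190:290,210:310],None,fx=4,fy=4)])
cv2.imwrite("pics/c10.png",a)
E
```

```text
(no output)
```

View pics/c10.png

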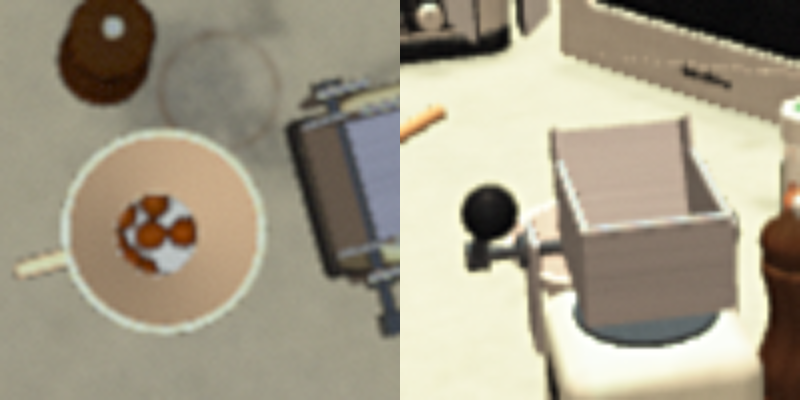

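Pan level and empty (right), with the nuts lying in the jar below the throat (left, around 157,232). I'll check for strays by comparing nut-coloured blobs with the first picture.

```bash
python3 - <<'E'
from h import *
for n in("top","side"):
    A=cv2.imread(f"pics/{n}0.png").astype(int);B=robot.snapshot(n)["color"].astype(int)
    nut=lambda t:(t[:,:,2]>80)&(t[:,:,2]-t[:,:,0]>60)&(t[:,:,1]<t[:,:,2]*.62)
    d=nut(B)&(abs(B-A).sum(2)>60);d[:, :]&=True
    print(n,[(b[0],b[1][4]) for b in blobs(d,6)])
E
```

```text
top [([348.1, 210.9], 22), ([341.4, 214.1], 11), ([351.3, 218.0], 62), ([343.5, 223.9], 22)]
side []
```

Emit:
nudge_tcp:
  steps:
    - [0.016, 0, 0, 0, 0]
    - [0.016, 0, 0, 0, 0]
    - [0.016, 0, 0, 0, 0]
    - [0.016, 0, 0, 0, 0]

```text
time: 22.73
tool_pos: [0.4886, -0.2502, 0.3352]
ee_rot: [-3.14, -0.001, 1.801]
wrist_force: [-0.4, -0.3, 0.1]
width: 0.0161
finger_force: 0.0
```

```bash
python3 -c "
from bench import robot
print(robot.close_job())"
```

```text
the job is handed in; nothing more can be done
None
```

The job is handed in at 22.7 s but no verdict was printed: the pan is empty and level and the funnel sits on the standing jar, but I could make out only five or six of the seven nuts in it, with no strays in view.

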